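Clamp a mounted specimen with a cam lock

ROBOT

A 6-joint arm with a two-finger parallel gripper is mounted at the origin on a cart in front of the work surface, level with it; the furniture and walls round the work are solid. World frame = base frame: x ahead of the robot, y to its left, z up, the work surface at z = 0. Lengths are in mm, angles in degrees, forces in N, time in s.
With the tool pointing down it reaches from about 250 to 725 mm from the base axis. Payload 9.7 kg.
Tool frame: the origin (TCP) lies on the centre line of the jaws, within the pads' length; the fingertips stand 14 mm ahead of it and the grasp point (between the pads) lies 5 mm behind it; z points along the fingers, y is the line along which they close (so a half turn about z gives the same grasp; the last joint's range is limited). The gripper opens to 85 mm and grips with 20 to 120 N. Pads are 22 mm wide; open, the fingers measure 114 mm over their backs; the gripper's body (76 mm by 85 mm) begins 54 mm behind the grasp point. The pads swing forward as they close: fully open they stand 13 mm farther back than shut.
Start: joints at [67.838, 4.979, 10.078, 95.1, 0, 90], TCP at [207.472, 509.365, 245.284] pointing down, gripper open.
Joint ranges: [-179.16, 179.16], [-48.56, 103.87], [-65.8, 70.77], [-126.05, 130.52], [-82.76, 87.17], [-180, 180]. Speed limits (degrees/s): [127.2, 127.2, 147.25, 180, 180, 180].

INTERFACE

Orientations are given as a 3x3 rotation matrix whose columns are the frame's x, y, z axes.
In Python, from cell import manip gives the robot as it stands.
- The arm moves only by the tool servo_tool, never from a script. Its argument "increments" is a list of rows, each a list of 3 entries, a list of its own where there are three numbers: the finger opening in m, from 0 to 0.0854, then the shift along the tool's x, y, z in m, then the turn, a rotation vector about the tool's x, y, z in degrees. In form: [[grip, [x, y, z], [rx, ry, rz]], ...]. A call has exactly 5 rows; each row shifts and turns the commanded pose from where the row before left it, along the tool's axes as they then stand; what a row does not reach is not made up. A row lasts 1/8 s, in which the tool goes at most 62.5 mm and 10.7 degrees, less where a joint would pass 70% of its speed; a pose out of reach is approached as far as the arm can. A call with a gripper value outside its range is refused whole. The fingers move at their own pace and stop on an object; "squeeze" is the grip in N (left out, the last holds). Time passes only in rows, so rows that do not move let the fingers close, or fill a call up. It gives the time, the measured TCP pose, the force, the opening and the grip force at its end, in the units of the state.
- manip.get_state(): the state, without advancing time (a new reading comes with each control period).
- manip.read_camera(name): name is "scene" or "top" or "wrist"; returns the picture (400x640x3 uint8, red, green, blue); there is no depth.
- manip.camera_params(name): a dict with "mtx" (3x3 intrinsics, pixels), "extrinsics" (4x4, takes a point from world to camera coordinates). Camera axes: x right, y down, z forward; pixel columns grow to the right and rows downward; lengths in mm; the calibration is good to about 2 mm. A picture is of the moment at which its call begins: read the wrist's pose just before it. camera_params takes no time and is no camera call; for the wrist camera it gives the pose at the moment of the call.
- manip.hand_in(): hands the job in; it is judged then, once.
Trained networks look in the newest picture that a camera, given by its name, has taken for a name from the list of things; names that differ only in an ending like _2 or _b are one class to them, and where a whole thing is asked for, a point or a joint stands for the part that bears it (a point fixed in the world has none). Each returns a list of dicts, best first, with "confidence" (0 to 1); they miss things now and then, are a little off and sometimes report something else, mostly with a low value. They report only what shows in the picture. A call takes as long as a camera call. They do not tell look-alikes from the thing itself.
- manip.cut_out(camera, name): "region" (400x640 bool, what is visible of it) and "pixel" ([row, column] in pixels, amid what is visible of it).
The state is a dict: "clock": time; "qpos": joint angles; "dq": joint speeds; "joint_torque": joint torques, N m; "tool_pos": TCP position; "orientation": TCP orientation; "wrist_force": force on the tool from outside, world axes, zero at the start; "moment": the same for the moment, N m; "finger_gap": finger opening in mm; "grip_force": force on a finger pad.
Only numpy, scipy, OpenCV 4.12 (cv2) and the standard library are available. Lean on these libraries where they do the work, as an engineer would, in place of code of your own. Each camera call takes 0.05 s, during which the arm holds its last target. There are 200 camera calls.

TASK

Clamp the round specimen that stands in the bench clamp: push the sliding jaw by its upright tab until it presses the specimen against the V-shaped stop, then turn the cam by its upright post about half a turn anticlockwise (seen from above), so that its hook catches the bolt pin and draws the jaw in tight. The post drags with about 5 N while still loose; stop turning when it resists with about 10 to 11 N along its path, then let go: below about 8 N the specimen is loose, and beyond about 14 N it cracks. Leave the test block and the other specimen beside the clamp where they are.

Things in the scene. Friction and masses are not known exactly. Their poses are not given: they have to be found in the camera images.
- clamp: Grey clamp base plate, 200 x 84 x 8 mm, fixed. Origin on the worktop under its middle; x runs from the cam (at -50 mm) to the jaw, z up. Between them a platform (top 18 mm high) carries the specimen; on its cam side stands a steel V stop, seating the specimen's centre at x = 28 mm, give or take 3 mm by its setting, so the angle of tightness must be felt. A tall tester stands to the left.
- cam_axis (a point): Point on the upright turning axis of the cam, 50 mm above the worktop (the metal there is only about 31 mm high).
- cam_post (a point): Point on the axis of the cam's upright post, 50 mm above the worktop. Its black grip sleeve, 14 mm in diameter, from 28 to 68 mm above the worktop, spins freely, so a gripper may keep its own yaw while it carries the post round. It moves on a circle of 42 mm radius about cam_axis; with the cam at 0 it lies 100 degrees anticlockwise of the clamp's x axis.
- cam (a joint): Cam angle in rad, growing anticlockwise seen from above; -0.25 to 0.25 at the start, hard stop at 3.9. Its spiral hook draws the pin in by 6 mm per rad. The post drags with about 5 N all the way; the clamp gets tight somewhere between 2 and 3.5 rad, and the resistance then climbs smoothly by about 1 N per millimetre of the post's path. The cam stays where it is left, even when tight.
- jaw: Sliding jaw: aluminium block 36 x 34 mm, top 34 mm above the worktop, with a rod to the bolt pin at the cam. Origin on the base plate under the tab: its x in the clamp's frame is 83 to 93 mm at the start, 70 to 76 mm once it holds the specimen. It slides towards the cam (clamp's -x) with 2 N and stays where it is left (5 to 10 N seats the specimen). Pushed up, its pin lies in the hook.
- jaw_tab (a point): Centre of the jaw's upright push tab, dark steel, 10 mm thick along the clamp's x, 30 mm wide, top 67 mm above the worktop; the point lies 55 mm above the worktop. Its outer side, away from the cam, is free to be pushed.
- specimen: Round mounted metal specimen, 30 mm in diameter, 17 mm high, loose on the clamp's platform (underside 18 mm above the worktop) between the V stop and the jaw. Origin at the centre of its underside. It stands 2 to 5 mm short of the stop.
- test_block: Round steel hardness test block, 55 mm in diameter, 11 mm high, loose on the worktop beside the cam. Origin under its middle. To be left alone.
- spare_specimen: Another round mounted specimen, 30 mm in diameter, 15 mm high, loose on the worktop beside the clamp. Origin under its middle. To be left alone.
Things that resemble listed ones, but are neither listed nor needed, are in the scene too. What is shaped like the specimen but orange, red or turquoise is not meant.

How it is judged (in metres and radians):
On the way:
1. the jaw is pushed up to the specimen (tab less than 81 mm from the clamp's middle) before the cam is turned (cam below 0.8 rad) (x of jaw in the frame of clamp below 0.081 m and value of joint cam below 0.8 rad), for 0.2 s.
At the end, for the whole second after the job is handed in: The cam is turned past 1.8 rad and, left alone, holds the jaw on the specimen with 15 to 52 N; the specimen stands upright (within 7 degrees) in the clamp (contact force between jaw and specimen between 15 and 52 N and value of joint cam above 1.8 rad and angle between specimen's own z axis and vertical below 0.12 rad); the robot touches nothing.
It fails at once if the specimen is squeezed with more than 52 N (it cracks) (contact force between jaw and specimen above 52 N).
It fails at once if the test block or the spare specimen is pushed away by more than 30 mm (distance of any of test_block, spare_specimen from where it was at the start of the episode above 0.03 m).
It also fails if it takes over 58 s, if anything falls off the work surface, if the arm or the gripper's body presses on something with over 40 N, if the wrist force passes 120 N, or if a joint passes its speed limit or range.

## Working session

There is one attempt and no reset: what is moved stays moved. The work goes in short steps, Python scripts to look and compute and a tool call to move; the robot and the scene stay as the last step left them, time stands still between calls to the robot, and variables do not carry over. Pictures are saved under pics/ and viewed, at most 10 in all, crops included, and the job is handed in when it is done.

Besides the shell and the picture viewer there is one more tool, called after "Call:" in YAML: its name, and indented under it one key for each argument. servo_tool: Moves the arm, as the interface text tells. Its arguments: {"type":"object","properties":{"increments":{"type":"array","items":{"type":"array"}},"squeeze":{"type":"number"}},"required":["increments"]}

```bash
mkdir -p pics; cat > h.py <<'E'
import numpy as np, cv2
from cell import manip
def ray(cam,pix,z):
    p=manip.camera_params(cam);K=np.array(p["mtx"]);E=np.array(p["extrinsics"])
    d=E[:3,:3].T@np.linalg.inv(K)@np.array([pix[1],pix[0],1.]);c=-E[:3,:3].T@E[:3,3]
    return c+d*(z-c[2])/d[2]
def proj(cam,P):
    p=manip.camera_params(cam);K=np.array(p["mtx"]);E=np.array(p["extrinsics"])
    q=K@(E[:3,:3]@np.array(P)+E[:3,3]);return q[:2]/q[2]
def save(cam,n):
    im=manip.read_camera(cam);cv2.imwrite("pics/"+n,im[:,:,::-1]);return im
E
python3 - <<'E'
from h import *
s=manip.get_state();print(s["clock"],s["tool_pos"],s["orientation"])
a=save("scene","s0.png");b=save("top","t0.png")
for cam in ("top","scene"):
  for n in ["clamp","cam_post","jaw_tab","jaw","specimen","test_block","spare_specimen","cam"]:
    r=manip.cut_out(cam,n)
    print(cam,n,[(round(d["confidence"],2),np.round(d["pixel"]).tolist(),int(d["region"].sum())) for d in r[:3]])
for c in("top","scene"):
  p=manip.camera_params(c);E=np.array(p["extrinsics"]);print(c,np.round(-E[:3,:3].T@E[:3,3]))
E
```

```text
0.0 [207.37062581 509.1835693  244.58046612] [[-9.26139338e-01  3.77181214e-01 -5.07341843e-04]
 [ 3.77181555e-01  9.26138530e-01 -1.22336328e-03]
 [ 8.43918001e-06 -1.32436485e-03 -9.99999123e-01]]
top clamp [(0.9, [204.0, 266.0], 4810)]
top cam_post [(0.93, [214.0, 241.0], 1152)]
top jaw_tab [(0.96, [200.0, 311.0], 570), (0.46, [212.0, 240.0], 1055)]
top jaw [(0.88, [203.0, 317.0], 562), (0.55, [214.0, 239.0], 1002)]
top specimen [(0.69, [270.0, 309.0], 225), (0.69, [264.0, 258.0], 251), (0.65, [205.0, 287.0], 240)]
top test_block [(0.92, [161.0, 244.0], 736)]
top spare_specimen [(0.57, [164.0, 294.0], 196)]
top cam [(0.98, [211.0, 240.0], 1173)]
scene clamp [(0.72, [211.0, 296.0], 3925), (0.64, [185.0, 343.0], 180)]
scene cam_post [(0.83, [193.0, 274.0], 1088)]
scene jaw_tab [(0.59, [211.0, 341.0], 709), (0.53, [173.0, 301.0], 526), (0.29, [212.0, 290.0], 3775)]
scene jaw [(0.97, [210.0, 342.0], 807)]
scene specimen [(0.68, [190.0, 390.0], 250), (0.62, [236.0, 249.0], 319), (0.53, [202.0, 315.0], 301)]
scene test_block [(0.8, [174.0, 300.0], 486)]
scene spare_specimen [(0.65, [185.0, 344.0], 183)]
scene cam [(0.58, [195.0, 276.0], 1149)]
top [433. -92. 907.]
scene [   8. -428.  605.]
```

```bash
python3 - <<'E'
import cv2
a=cv2.imread("pics/t0.png")[130:300,170:380];cv2.imwrite("pics/t0c.png",cv2.resize(a,None,fx=3.5,fy=3.5,interpolation=cv2.INTER_CUBIC))
a=cv2.imread("pics/s0.png")[110:270,210:420];cv2.imwrite("pics/s0c.png",cv2.resize(a,None,fx=3.5,fy=3.5,interpolation=cv2.INTER_CUBIC))
E
```

```text
(no output)
```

View pics/t0c.png

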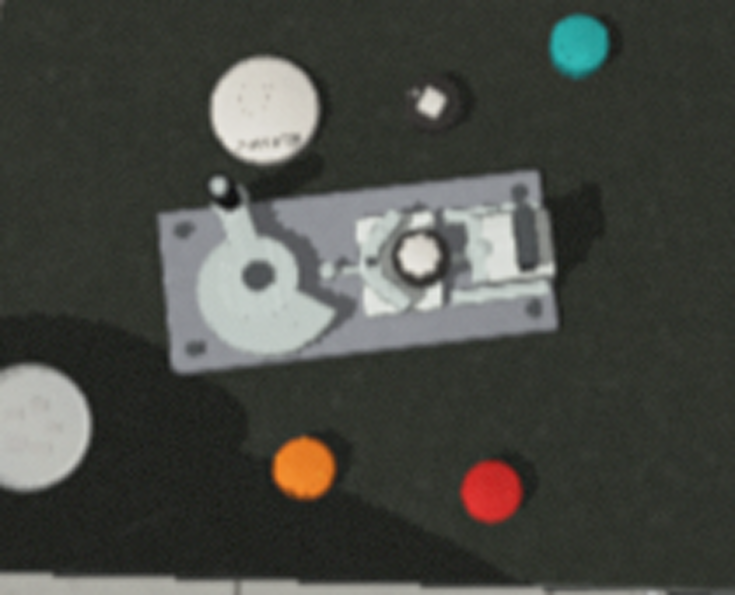

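View pics/s0c.png

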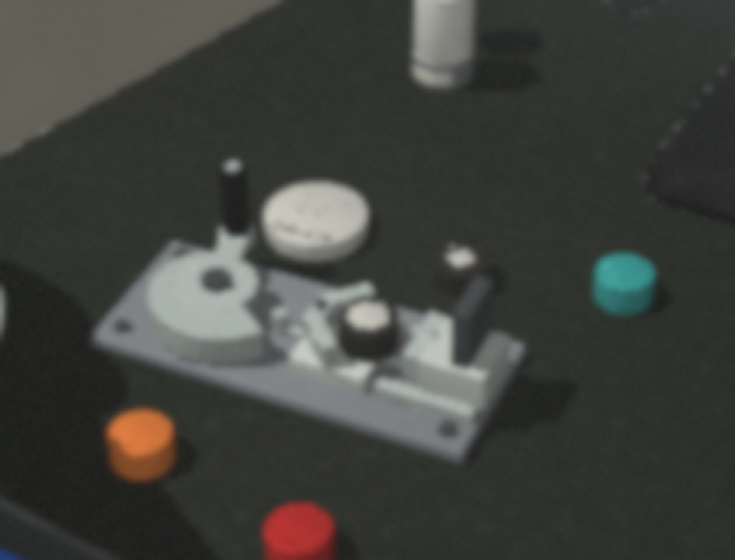

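View pics/t0.png

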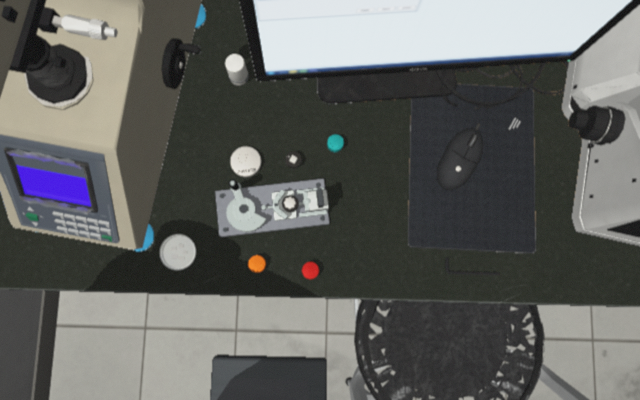

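The top picture shows the clamp plate with crop corners (158,213), (540,170), (557,328) and (174,374). The cam hub is at (258,276), the post top at (219,186) and the tab top at about (525,237). I'll convert these to world positions.

```bash
python3 - <<'E'
from h import *
t=lambda u,v,z:ray("top",(130+v/3.5,170+u/3.5),z)
s=lambda u,v,z:ray("scene",(110+v/3.5,210+u/3.5),z)
C=np.array([t(*c,8) for c in [(158,213),(540,170),(557,328),(174,374)]]);print("corners",C.round(1))
c=C.mean(0);x=(C[1]+C[2]-C[0]-C[3]);L=np.linalg.norm(x)/2;x/=np.linalg.norm(x);y=np.array([-x[1],x[0],0])
print("centre",c,"x",x,"len",L, "yaw",np.degrees(np.arctan2(x[1],x[0])))
C2=np.array([s(*k,8) for k in [(178,240),(525,348),(462,460),(95,338)]]);print("scene",C2.round(1),C2.mean(0))
for n,p in dict(hub=t(258,276,31),post=t(219,186,70),tab=t(525,237,67),spec=t(420,256,35),hub_s=s(217,279,31),post_s=s(232,165,70),tab_s=s(475,290,67),test=t(265,110,11),spare=t(432,102,15)).items():
  print(n,p.round(1),"clamp",((p-c)@x).round(1),((p-c)@y).round(1))
E
```

```text
corners [[ 577.4   69.9    8. ]
 [ 607.  -128.1    8. ]
 [ 524.1 -139.1    8. ]
 [ 494.    56.9    8. ]]
centre [550.63219477 -35.09139541   8.        ] x [ 0.14984878 -0.98870893  0.        ] len 199.287628898616 yaw -81.38183674925746
scene [[ 578.3   66.5    8. ]
 [ 603.6 -128.7    8. ]
 [ 520.8 -142.2    8. ]
 [ 494.5   53.3    8. ]] [549.30872282 -37.78711845   8.        ]
hub [543.2  13.7  31. ] clamp -49.4 -0.0
post [581.7  30.1  70. ] clamp -59.8 40.5
tab [ 562.2 -119.3   67. ] clamp 85.0 -1.2
spec [555.6 -67.6  35. ] clamp 32.9 0.0
hub_s [542.4  12.4  31. ] clamp -48.2 -1.1
post_s [581.1  29.3  70. ] clamp -59.1 39.8
tab_s [ 567.  -119.4   67. ] clamp 85.8 3.6
test [633.4  16.9  11. ] clamp -39.0 89.6
spare [639.8 -70.3  15. ] clamp 48.2 82.9
```

Call:
servo_tool:
  increments:
    - [0.0,[0,0,0],[0,0,10]]
    - [0.0,[0,0,0],[0,0,10]]
    - [0.0,[0,0,0],[0,0,10]]
    - [0.0,[0,0,0],[0,0,10]]
    - [0.0,[0,0,0],[0,0,10]]
  squeeze: 40

```text
clock: 1.52
tool_pos: [207.4, 509.4, 245.3]
orientation: [[-0.301, 0.954, -0.0], [0.954, 0.301, -0.0], [-0.0, -0.0, -1.0]]
wrist_force: [-0.3, 0.5, 1.1]
finger_gap: -0.1
grip_force: 0.0
```

```bash
cat >> h.py <<'E'
c0=np.array([550.3,-36.,0]);a=np.radians(-81.4)
X=np.array([np.cos(a),np.sin(a),0]);Y=np.array([-X[1],X[0],0])
def W(x,y,z): return c0+X*x+Y*y+np.array([0,0,z])
def st():
    s=manip.get_state();p=np.array(s["tool_pos"]);R=np.array(s["orientation"]);f=np.array(s["wrist_force"])
    print("t",s["clock"],"clamp pos",np.round([(p-c0)@X,(p-c0)@Y,p[2]],1),"yaw",np.degrees(np.arctan2(R[1,0],R[0,0])).round(2),"F clamp",np.round([f@X,f@Y,f[2]],2),"gap",s["finger_gap"],"q",np.round(s["qpos"]))
    return p,R,f
E
python3 - <<'E'
from h import *
p,R,f=st();print(R[:,0],R[:,2])
R2=np.column_stack([-X,Y,[0,0,-1]]);print((R2.T@(W(120,0,200)-p)).round(1), np.linalg.det(R2))
E
```

```text
t 1.525 clamp pos [-590.5 -257.5  245.3] yaw 107.51 F clamp [-0.57 -0.27  1.05] gap -0.05958746598725293 q [ 68.   5.  10.  95.   0. 140.]
[-3.00869213e-01  9.53665410e-01 -3.98778213e-05] [-2.38877429e-05 -4.93515935e-05 -9.99999998e-01]
[-710.5  257.5   45.3] 1.0
```

Call:
servo_tool:
  increments:
    - [0.0,[0,0,0],[0,0,8.9]]
    - [0.0,[-0.055,0.02,0],[0,0,0]]
    - [0.0,[-0.055,0.02,0],[0,0,0]]
    - [0.0,[-0.055,0.02,0],[0,0,0]]
    - [0.0,[-0.055,0.02,0],[0,0,0]]

```text
clock: 2.15
tool_pos: [321.2, 302.9, 245.4]
orientation: [[-0.156, 0.988, 0.001], [0.988, 0.156, 0.0], [0.0, 0.001, -1.0]]
wrist_force: [0.8, 0.4, -0.3]
finger_gap: 0.1
grip_force: 0.0
```

Call:
servo_tool:
  increments:
    - [0.0,[-0.055,0.02,0],[0,0,0]]
    - [0.0,[-0.055,0.02,0],[0,0,0]]
    - [0.0,[-0.055,0.02,0],[0,0,0]]
    - [0.0,[-0.055,0.02,0],[0,0,0]]
    - [0.0,[-0.055,0.02,0],[0,0,0]]

```text
clock: 2.78
tool_pos: [462.8, 46.4, 245.6]
orientation: [[-0.155, 0.988, 0.001], [0.988, 0.155, 0.0], [0.0, 0.001, -1.0]]
wrist_force: [0.4, 0.7, -0.2]
finger_gap: 0.3
grip_force: 0.0
```

```bash
python3 - <<'E'
from h import *
p,R,f=st();print(R.T@(W(120,0,58)-p))
E
```

```text
t 2.775 clamp pos [-94.6 -74.1 245.6] yaw 98.93 F clamp [-0.66  0.52 -0.18] gap 0.3063769414555756 q [ 6. -7. -1. 95.  0. 87.]
[-215.0195489    72.74188318  187.60686824]
```

Call:
servo_tool:
  increments:
    - [0.0,[-0.055,0.02,0.03],[0,0,0]]
    - [0.0,[-0.055,0.02,0.03],[0,0,0]]
    - [0.0,[-0.055,0.02,0.03],[0,0,0]]
    - [0.0,[-0.047,0.012,0.02],[0,0,0]]
    - [0.0,[0,0,0.02],[0,0,0]]

```text
clock: 3.4
tool_pos: [562.6, -145.2, 118.2]
orientation: [[-0.152, 0.988, -0.001], [0.988, 0.152, -0.0], [-0.0, -0.001, -1.0]]
wrist_force: [-1.0, 1.0, -1.0]
finger_gap: 0.1
grip_force: 0.0
```

```bash
python3 - <<'E'
from h import *
p,R,f=st();print(R.T@(W(120,0,58)-p))
b=save("wrist","w1.png")
for n in ["clamp","jaw_tab","jaw","cam_post"]:
    r=manip.cut_out("wrist",n);print(n,[(round(d["confidence"],2),np.round(d["pixel"]).tolist(),int(d["region"].sum())) for d in r[:3]])
for P in [(85,0,67),(0,0,8),(100,42,8),(100,-42,8),(28,0,35),(120,0,44)]: print(P,proj("wrist",W(*P)).round())
E
```

```text
t 3.4 clamp pos [109.8  -4.2 118.2] yaw 98.74 F clamp [-1.12 -0.86 -1.02] gap 0.10487487331449946 q [-14.   9.   0.  81.  -0.  67.]
[-10.23441223   4.22896193  60.1827963 ]
clamp [(0.64, [115.0, 320.0], 20379)]
jaw_tab [(0.88, [163.0, 326.0], 4146)]
jaw [(0.89, [160.0, 325.0], 4314)]
cam_post [(0.61, [2.0, 285.0], 97)]
(85, 0, 67) [323. 200.]
(0, 0, 8) [322.  47.]
(100, 42, 8) [379. 198.]
(100, -42, 8) [262. 198.]
(28, 0, 35) [323.  92.]
(120, 0, 44) [321. 243.]
```

View pics/w1.png

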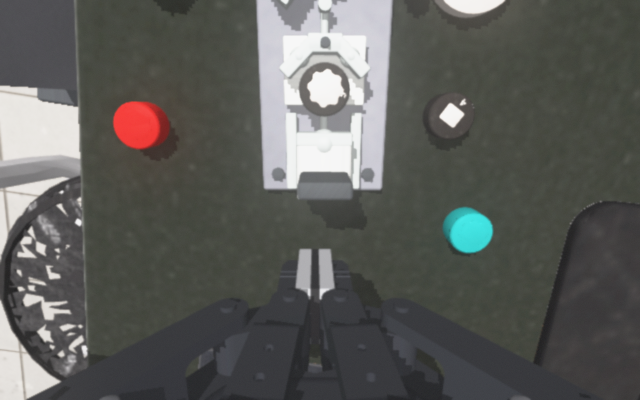

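The wrist picture shows the tab top at about (325,185) with the closed fingertips behind it at (315,250), centred sideways. I'll lower beside the tab and push.

Call:
servo_tool:
  increments:
    - [0.0,[0,0,0.022],[0,0,0]]
    - [0.0,[0,0,0.022],[0,0,0]]
    - [0.0,[0,0,0],[0,0,0]]
    - [0.0,[0,0,0],[0,0,0]]
    - [0.0,[0,0,0],[0,0,0]]

```text
clock: 4.28
tool_pos: [562.7, -142.3, 77.3]
orientation: [[-0.156, 0.988, 0.002], [0.988, 0.156, -0.001], [-0.001, 0.002, -1.0]]
wrist_force: [-0.1, -0.9, 0.2]
finger_gap: -0.0
grip_force: 0.0
```

```bash
python3 - <<'E'
from h import *
p,R,f=st();print(R.T@(W(120,0,58)-p))
b=save("wrist","w2.png")
r=manip.cut_out("wrist","jaw_tab");
for d in r[:2]: 
  ys,xs=np.where(d["region"]);print(d["confidence"],d["pixel"],ys.min(),ys.max(),xs.min(),xs.max())
for P in [(85,0,67),(90.5,15,67),(90.5,-15,67),(80.5,15,67),(80.5,-15,67)]: print(P,proj("wrist",W(*P)).round())
E
```

```text
t 4.275 clamp pos [106.9  -3.6  77.3] yaw 98.96 F clamp [ 0.9  -0.28  0.18] gap -0.03557569672520909 q [-14.   9.  -4.  77.  -0.  67.]
[-13.08771396   3.49758598  19.28864534]
0.59 [185.1, 327.1] 0 232 290 361
(85, 0, 67) [325. 226.]
(90.5, 15, 67) [360. 239.]
(90.5, -15, 67) [290. 238.]
(80.5, 15, 67) [361. 216.]
(80.5, -15, 67) [289. 216.]
```

Call:
servo_tool:
  increments:
    - [0.0,[-0.008,0.0035,0],[0,0,0]]
    - [0.0,[0,0,0],[0,0,0]]
    - [0.0,[0,0,0.01],[0,0,0]]
    - [0.0,[0,0,0.009],[0,0,0]]
    - [0.0,[0,0,0],[0,0,0]]

```text
clock: 5.0
tool_pos: [566.0, -149.4, 55.3]
orientation: [[-0.155, 0.988, -0.002], [0.988, 0.155, 0.001], [0.001, -0.002, -1.0]]
wrist_force: [-0.8, 1.0, 0.1]
finger_gap: 0.2
grip_force: 0.0
```

Call:
servo_tool:
  increments:
    - [0.0,[0.003,0,0],[0,0,0]]
    - [0.0,[0.003,0,0],[0,0,0]]
    - [0.0,[0.003,0,0],[0,0,0]]
    - [0.0,[0.003,0,0],[0,0,0]]
    - [0.0,[0.002,0,0],[0,0,0]]

```text
clock: 5.62
tool_pos: [564.6, -135.6, 56.9]
orientation: [[-0.156, 0.988, 0.0], [0.988, 0.156, -0.0], [-0.0, 0.0, -1.0]]
wrist_force: [-0.4, 0.1, 0.1]
finger_gap: -0.1
grip_force: 0.0
```

```bash
python3 - <<'E'
from h import *
st()
E
```

```text
t 5.625 clamp pos [100.6  -0.8  56.9] yaw 98.95 F clamp [-0.15 -0.4   0.11] gap -0.09030643237266908 q [-14.  10.  -6.  75.  -0.  68.]
```

Call:
servo_tool:
  increments:
    - [0.0,[0.0015,0,0],[0,0,0]]
    - [0.0,[0.0015,0,0],[0,0,0]]
    - [0.0,[0.0015,0,0],[0,0,0]]
    - [0.0,[0.0015,0,0],[0,0,0]]
    - [0.0,[0.0015,0,0],[0,0,0]]

```text
clock: 6.25
tool_pos: [563.4, -128.3, 56.8]
orientation: [[-0.155, 0.988, 0.0], [0.988, 0.155, -0.0], [-0.0, 0.0, -1.0]]
wrist_force: [0.6, -2.1, -0.2]
finger_gap: 0.3
grip_force: 1.2
```

```bash
python3 - <<'E'
from h import *
st()
E
```

```text
t 6.25 clamp pos [93.3 -0.8 56.8] yaw 98.94 F clamp [ 2.15  0.31 -0.23] gap 0.2767883502253818 q [-13.   9.  -6.  75.  -0.  68.]
```

Call:
servo_tool:
  increments:
    - [0.0,[0.001,0,0],[0,0,0]]
    - [0.0,[0.001,0,0],[0,0,0]]
    - [0.0,[0.001,0,0],[0,0,0]]
    - [0.0,[0.001,0,0],[0,0,0]]
    - [0.0,[0,0,0],[0,0,0]]

```text
clock: 6.88
tool_pos: [562.8, -124.3, 56.8]
orientation: [[-0.156, 0.988, 0.0], [0.988, 0.156, 0.0], [0.0, 0.0, -1.0]]
wrist_force: [1.8, -2.3, 1.2]
finger_gap: -0.1
grip_force: 0.8
```

Call:
servo_tool:
  increments:
    - [0.0,[0.0007,0,0],[0,0,0]]
    - [0.0,[0.0007,0,0],[0,0,0]]
    - [0.0,[0.0007,0,0],[0,0,0]]
    - [0.0,[0.0007,0,0],[0,0,0]]
    - [0.0,[0,0,0],[0,0,0]]

```text
clock: 7.5
tool_pos: [562.6, -122.7, 56.8]
orientation: [[-0.155, 0.988, 0.001], [0.988, 0.155, -0.002], [-0.002, 0.0, -1.0]]
wrist_force: [2.1, -7.4, -0.3]
finger_gap: -0.1
grip_force: 4.2
```

Call:
servo_tool:
  increments:
    - [0.0,[0.0004,0,0],[0,0,0]]
    - [0.0,[0,0,0],[0,0,0]]
    - [0.0,[0,0,0],[0,0,0]]
    - [0.0,[0,0,0],[0,0,0]]
    - [0.0,[0,0,0],[0,0,0]]

```text
clock: 8.12
tool_pos: [562.6, -122.6, 56.8]
orientation: [[-0.154, 0.988, 0.001], [0.988, 0.154, -0.003], [-0.003, 0.0, -1.0]]
wrist_force: [2.7, -9.9, -0.6]
finger_gap: -0.0
grip_force: 5.0
```

```bash
python3 - <<'E'
from h import *
st()
r=manip.read_camera("top")
for n in("jaw_tab","cam_post"):
  d=manip.cut_out("top",n)[0];print(n,d["confidence"],d["pixel"])
E
```

```text
t 8.125 clamp pos [87.5 -0.8 56.8] yaw 98.88 F clamp [10.15  1.17 -0.61] gap -0.03349314480332008 q [-12.   9.  -6.  75.  -0.  69.]Traceback (most recent call last):
  File "<stdin>", line 5, in <module>
IndexError: list index out of range
```

Call:
servo_tool:
  increments:
    - [0.0,[-0.01,0,0],[0,0,0]]
    - [0.05,[-0.008,0,-0.01],[0,0,0]]
    - [0.05,[0,0,-0.04],[0,0,0]]
    - [0.05,[0,0,-0.04],[0,0,0]]
    - [0.05,[0.04,0.01,0],[0,0,0]]
  squeeze: 30

```text
clock: 8.85
tool_pos: [570.2, -99.6, 151.1]
orientation: [[-0.152, 0.988, 0.006], [0.988, 0.152, -0.001], [-0.002, 0.005, -1.0]]
wrist_force: [0.3, 0.1, -0.0]
finger_gap: 50.1
grip_force: 0.0
```

Call:
servo_tool:
  increments:
    - [0.05,[0.04,0.01,0],[0,0,0]]
    - [0.05,[0.04,0.01,0],[0,0,0]]
    - [0.05,[0.03,0.01,0],[0,0,0]]
    - [0.05,[0,0,0],[0,0,0]]
    - [0.05,[0,0,0],[0,0,0]]

```text
clock: 9.48
tool_pos: [581.2, 14.9, 147.1]
orientation: [[-0.156, 0.988, -0.0], [0.988, 0.156, 0.0], [0.0, -0.0, -1.0]]
wrist_force: [0.1, -0.0, 0.7]
finger_gap: 49.9
grip_force: 0.0
```

```bash
python3 - <<'E'
from h import *
p,R,f=st();print("to post",R.T@(W(-59.5,40.5,53)-p))
b=save("wrist","w3.png")
for n in("cam_post","cam","jaw_tab"):
 for d in manip.cut_out("wrist",n)[:2]:
  ys,xs=np.where(d["region"]);print(n,d["confidence"],d["pixel"],ys.min(),ys.max(),xs.min(),xs.max())
for P in [(-59.5,40.5,70),(-50,0,31),(72,0,67),(0,0,8)]: print(P,proj("wrist",W(*P)).round())
E
```

```text
t 9.475 clamp pos [-45.7  38.2 147.1] yaw 98.95 F clamp [0.05 0.13 0.7 ] gap 49.94445552549316 q [ 1.  8.  3. 85.  0. 83.]
to post [13.75689073  2.38901251 94.05488538]
cam_post 0.77 [186.3, 256.2] 149 239 211 333
cam 0.73 [187.7, 259.5] 149 239 211 332
jaw_tab 0.78 [335.3, 270.8] 220 370 246 290
(-59.5, 40.5, 70) [319. 201.]
(-50, 0, 31) [263. 199.]
(72, 0, 67) [262. 374.]
(0, 0, 8) [269. 250.]
```

View pics/w3.png

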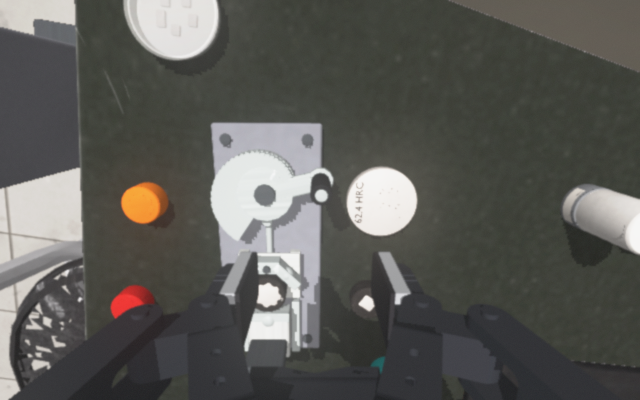

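The hub bore is at (264,195), the post's light top at (321,194), and the jaw is pushed up with the specimen in the V.

```bash
python3 - <<'E'
from h import *
p,R,f=st()
for n,(u,v,z) in dict(hub=(264.5,195,31),post=(321,194.5,70)).items():
  q=ray("wrist",(v,u),z);print(n,q.round(1),((q-c0)@X).round(1),((q-c0)@Y).round(1))
print(R.T@(W(-61.5,40.5,53)-p))
E
```

```text
t 9.675 clamp pos [-45.2  38.1 146.9] yaw 98.87 F clamp [ 0.67  0.72 -0.01] gap 50.01043012916875 q [ 1.  8.  3. 85. -0. 83.]
hub [543.6  16.6  31. ] -53.0 1.2
post [581.8  33.2  70. ] -63.7 41.5
[16.24237084  2.45970457 93.86371779]
```

Call:
servo_tool:
  increments:
    - [0.05,[0.016,0.0025,0.02],[0,0,0]]
    - [0.05,[0,0,0.025],[0,0,0]]
    - [0.05,[0,0,0.025],[0,0,0]]
    - [0.05,[0,0,0.024],[0,0,0]]
    - [0.05,[0,0,0],[0,0,0]]

```text
clock: 10.3
tool_pos: [580.0, 30.9, 51.0]
orientation: [[-0.155, 0.988, -0.003], [0.988, 0.155, -0.0], [0.0, -0.003, -1.0]]
wrist_force: [-0.4, 0.1, 0.4]
finger_gap: 50.0
grip_force: 0.0
```

Call:
servo_tool:
  increments:
    - [0.02,[0,0,0],[0,0,0]]
    - [0.02,[0,0,0],[0,0,0]]
    - [0.02,[0,0,0],[0,0,0]]
    - [0.02,[0,0,0],[0,0,0]]
    - [0.02,[0,0,0],[0,0,0]]

```text
clock: 10.92
tool_pos: [581.3, 31.6, 52.9]
orientation: [[-0.155, 0.988, 0.0], [0.988, 0.155, -0.0], [-0.0, 0.0, -1.0]]
wrist_force: [-1.0, -0.4, -0.3]
finger_gap: 19.9
grip_force: 0.0
```

```bash
python3 - <<'E'
from h import *
p,R,f=st()
b=save("wrist","w4.png");cv2.imwrite("pics/w4c.png",cv2.resize(b[100:400,120:520,::-1],None,fx=2,fy=2))
E
```

```text
t 10.925 clamp pos [-62.2  40.8  52.9] yaw 98.94 F clamp [ 0.26 -1.02 -0.32] gap 19.936431032564002 q [ 3. 10. -6. 74. -0. 84.]
```

View pics/w4c.png

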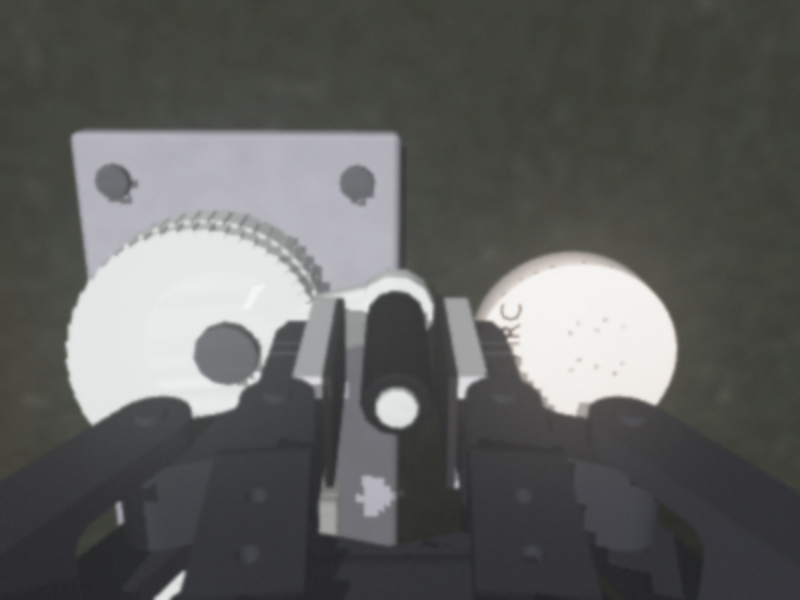

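The post's light top is at crop (397,408), between the pads, and the hub bore is at (227,353). I'll close on the post and take a sharper fix of the axis.

Call:
servo_tool:
  increments:
    - [0.008,[0,0,0],[0,0,0]]
    - [0.008,[0,0,0],[0,0,0]]
    - [0.008,[0,0,0],[0,0,0]]
    - [0.008,[0,0,0],[0,0,0]]
    - [0.008,[0,0,0],[0,0,0]]
  squeeze: 30

```text
clock: 11.6
tool_pos: [582.4, 31.7, 53.0]
orientation: [[-0.155, 0.988, 0.002], [0.988, 0.155, 0.0], [-0.0, 0.002, -1.0]]
wrist_force: [4.9, 0.7, -1.6]
finger_gap: 12.9
grip_force: 30.2
```

```bash
python3 - <<'E'
from h import *
p,R,f=st()
for n,(u,v,z) in dict(hub=(233.5,276.5,31),post=(318.5,304,70)).items():
  q=ray("wrist",(v,u),z);print(n,q.round(1),((q-c0)@X).round(1),((q-c0)@Y).round(1))
E
```

```text
t 11.6 clamp pos [-62.2  41.8  53. ] yaw 98.94 F clamp [ 0.08  4.97 -1.55] gap 12.855986521017218 q [ 3. 10. -6. 74.  0. 84.]
hub [544.6  17.7  31. ] -53.9 2.4
post [583.   33.2  70. ] -63.5 42.7
```

```bash
cat >> h.py <<'E'
def rows(phis,r=42.):
    f=np.radians(phis);d=np.column_stack([-np.diff(r*np.cos(f)),np.diff(r*np.sin(f))])/1000
    print([[0.008,[round(float(x),4),round(float(y),4),0],[0,0,0]] for x,y in d])
def rep(cx,cy):
    p,R,f=st();x=(p-c0)@X-cx;y=(p-c0)@Y-cy;ph=np.arctan2(y,x)
    F=np.array([f@X,f@Y]);t=np.array([-np.sin(ph),np.cos(ph)])
    print("phi",np.degrees(ph).round(1)%360,"cam",((np.degrees(ph)%360-100)/57.3).round(3),"r",np.hypot(x,y).round(2),"Ftan(resist)",round(-F@t,2),"Frad",round(F@np.array([t[1],-t[0]]),2))
E
python3 - <<'E'
from h import *
rows([104,112,121,130,139,148]);rows([148,157,166,175,184,193])
E
```

```text
[[0.008, [0.0056, -0.0018, 0], [0, 0, 0]], [0.008, [0.0059, -0.0029, 0], [0, 0, 0]], [0.008, [0.0054, -0.0038, 0], [0, 0, 0]], [0.008, [0.0047, -0.0046, 0], [0, 0, 0]], [0.008, [0.0039, -0.0053, 0], [0, 0, 0]]]
[[0.008, [0.003, -0.0058, 0], [0, 0, 0]], [0.008, [0.0021, -0.0062, 0], [0, 0, 0]], [0.008, [0.0011, -0.0065, 0], [0, 0, 0]], [0.008, [0.0001, -0.0066, 0], [0, 0, 0]], [0.008, [-0.001, -0.0065, 0], [0, 0, 0]]]
```

Call:
servo_tool:
  increments:
    - [0.008,[0.0056,-0.0008,0],[0,0,0]]
    - [0.008,[0.0059,-0.0029,0],[0,0,0]]
    - [0.008,[0.0054,-0.0038,0],[0,0,0]]
    - [0.008,[0.0047,-0.0046,0],[0,0,0]]
    - [0.008,[0.0039,-0.0053,0],[0,0,0]]

```text
clock: 12.22
tool_pos: [561.4, 53.8, 53.0]
orientation: [[-0.155, 0.988, 0.003], [0.988, 0.155, -0.001], [-0.001, 0.003, -1.0]]
wrist_force: [6.7, -2.2, -2.6]
finger_gap: 12.7
grip_force: 30.1
```

```bash
python3 - <<'E'
from h import *
rep(-52.1,1.1)
E
```

```text
t 12.225 clamp pos [-87.1  24.4  53. ] yaw 98.92 F clamp [ 3.16  6.28 -2.61] gap 12.730250291927062 q [ 6.  7. -9. 74. -0. 87.]
phi 146.4 cam 0.81 r 42.08 Ftan(resist) 6.97 Frad 0.85
```

Call:
servo_tool:
  increments:
    - [0.008,[0.003,-0.0058,0],[0,0,0]]
    - [0.008,[0.0021,-0.0062,0],[0,0,0]]
    - [0.008,[0.0011,-0.0065,0],[0,0,0]]
    - [0.008,[0.0001,-0.0066,0],[0,0,0]]
    - [0.008,[-0.001,-0.0065,0],[0,0,0]]

```text
clock: 12.85
tool_pos: [529.1, 55.1, 53.0]
orientation: [[-0.156, 0.988, 0.003], [0.988, 0.156, 0.002], [0.001, 0.003, -1.0]]
wrist_force: [7.1, 4.0, -3.5]
finger_gap: 12.7
grip_force: 30.1
```

```bash
python3 - <<'E'
from h import *
rep(-52.1,1.1)
rows([193,197,201,205,208,208])
E
```

```text
t 12.85 clamp pos [-93.2  -7.3  53. ] yaw 98.97 F clamp [-2.94  7.6  -3.5 ] gap 12.712616619848665 q [  6.   3. -13.  74.   0.  87.]
phi 191.6 cam 1.598 r 41.97 Ftan(resist) 8.04 Frad 1.35
[[0.008, [-0.0008, -0.0028, 0], [0, 0, 0]], [0.008, [-0.001, -0.0028, 0], [0, 0, 0]], [0.008, [-0.0011, -0.0027, 0], [0, 0, 0]], [0.008, [-0.001, -0.002, 0], [0, 0, 0]], [0.008, [-0.0, 0.0, 0], [0, 0, 0]]]
```

Call:
servo_tool:
  increments:
    - [0.008,[-0.0008,-0.0028,0],[0,0,0]]
    - [0.008,[-0.001,-0.0028,0],[0,0,0]]
    - [0.008,[-0.0011,-0.0027,0],[0,0,0]]
    - [0.008,[0,0,0],[0,0,0]]
    - [0.008,[0,0,0],[0,0,0]]

```text
clock: 13.48
tool_pos: [520.9, 51.0, 53.0]
orientation: [[-0.156, 0.988, 0.001], [0.988, 0.156, 0.002], [0.001, 0.002, -1.0]]
wrist_force: [2.6, 3.8, -1.7]
finger_gap: 12.9
grip_force: 30.1
```

```bash
python3 - <<'E'
from h import *
rep(-52.1,1.1)
E
```

```text
t 13.475 clamp pos [-90.4 -16.   53. ] yaw 98.97 F clamp [-3.35  3.11 -1.73] gap 12.91836321025397 q [  6.   2. -14.  74.   0.  87.]
phi 204.1 cam 1.816 r 41.95 Ftan(resist) 4.21 Frad 1.79
```

```bash
python3 - <<'E'
from h import *
for k in range(12): rows(205+7*k+1.4*np.arange(6))
E
```

```text
[[0.008, [-0.0004, -0.0009, 0], [0, 0, 0]], [0.008, [-0.0005, -0.0009, 0], [0, 0, 0]], [0.008, [-0.0005, -0.0009, 0], [0, 0, 0]], [0.008, [-0.0005, -0.0009, 0], [0, 0, 0]], [0.008, [-0.0005, -0.0009, 0], [0, 0, 0]]]
[[0.008, [-0.0006, -0.0009, 0], [0, 0, 0]], [0.008, [-0.0006, -0.0008, 0], [0, 0, 0]], [0.008, [-0.0006, -0.0008, 0], [0, 0, 0]], [0.008, [-0.0006, -0.0008, 0], [0, 0, 0]], [0.008, [-0.0006, -0.0008, 0], [0, 0, 0]]]
[[0.008, [-0.0007, -0.0008, 0], [0, 0, 0]], [0.008, [-0.0007, -0.0008, 0], [0, 0, 0]], [0.008, [-0.0007, -0.0008, 0], [0, 0, 0]], [0.008, [-0.0007, -0.0007, 0], [0, 0, 0]], [0.008, [-0.0007, -0.0007, 0], [0, 0, 0]]]
[[0.008, [-0.0007, -0.0007, 0], [0, 0, 0]], [0.008, [-0.0008, -0.0007, 0], [0, 0, 0]], [0.008, [-0.0008, -0.0007, 0], [0, 0, 0]], [0.008, [-0.0008, -0.0006, 0], [0, 0, 0]], [0.008, [-0.0008, -0.0006, 0], [0, 0, 0]]]
[[0.008, [-0.0008, -0.0006, 0], [0, 0, 0]], [0.008, [-0.0008, -0.0006, 0], [0, 0, 0]], [0.008, [-0.0009, -0.0006, 0], [0, 0, 0]], [0.008, [-0.0009, -0.0005, 0], [0, 0, 0]], [0.008, [-0.0009, -0.0005, 0], [0, 0, 0]]]
[[0.008, [-0.0009, -
[... 736 characters left out ...]
, 0, 0]], [0.008, [-0.001, -0.0001, 0], [0, 0, 0]], [0.008, [-0.001, -0.0, 0], [0, 0, 0]]]
[[0.008, [-0.001, -0.0, 0], [0, 0, 0]], [0.008, [-0.001, 0.0, 0], [0, 0, 0]], [0.008, [-0.001, 0.0, 0], [0, 0, 0]], [0.008, [-0.001, 0.0001, 0], [0, 0, 0]], [0.008, [-0.001, 0.0001, 0], [0, 0, 0]]]
[[0.008, [-0.001, 0.0001, 0], [0, 0, 0]], [0.008, [-0.001, 0.0001, 0], [0, 0, 0]], [0.008, [-0.001, 0.0002, 0], [0, 0, 0]], [0.008, [-0.001, 0.0002, 0], [0, 0, 0]], [0.008, [-0.001, 0.0002, 0], [0, 0, 0]]]
[[0.008, [-0.001, 0.0002, 0], [0, 0, 0]], [0.008, [-0.001, 0.0003, 0], [0, 0, 0]], [0.008, [-0.001, 0.0003, 0], [0, 0, 0]], [0.008, [-0.001, 0.0003, 0], [0, 0, 0]], [0.008, [-0.001, 0.0003, 0], [0, 0, 0]]]
```

Call:
servo_tool:
  increments:
    - [0.008,[-0.0004,-0.0009,0],[0,0,0]]
    - [0.008,[-0.0005,-0.0009,0],[0,0,0]]
    - [0.008,[-0.0005,-0.0009,0],[0,0,0]]
    - [0.008,[-0.0005,-0.0009,0],[0,0,0]]
    - [0.008,[-0.0005,-0.0009,0],[0,0,0]]

```text
clock: 14.1
tool_pos: [517.0, 48.1, 53.0]
orientation: [[-0.156, 0.988, 0.002], [0.988, 0.156, 0.002], [0.002, 0.002, -1.0]]
wrist_force: [4.0, 5.9, -2.1]
finger_gap: 12.8
grip_force: 30.1
```

```bash
python3 -c "
from h import *
rep(-52.1,1.1)"
```

```text
t 14.1 clamp pos [-88.2 -20.3  53. ] yaw 98.98 F clamp [-5.23  4.81 -2.09] gap 12.757100464334346 q [  5.   1. -15.  74.   0.  86.]
phi 210.7 cam 1.932 r 41.94 Ftan(resist) 6.81 Frad 2.04
```

Call:
servo_tool:
  increments:
    - [0.008,[-0.0006,-0.0009,0],[0,0,0]]
    - [0.008,[-0.0006,-0.0008,0],[0,0,0]]
    - [0.008,[-0.0006,-0.0008,0],[0,0,0]]
    - [0.008,[-0.0006,-0.0008,0],[0,0,0]]
    - [0.008,[-0.0006,-0.0008,0],[0,0,0]]

```text
clock: 14.72
tool_pos: [513.3, 44.6, 53.0]
orientation: [[-0.156, 0.988, 0.001], [0.988, 0.156, 0.002], [0.002, 0.002, -1.0]]
wrist_force: [3.7, 6.8, -1.6]
finger_gap: 12.8
grip_force: 30.1
```

```bash
python3 -c "
from h import *
rep(-52.1,1.1)"
```

```text
t 14.725 clamp pos [-85.2 -24.5  53. ] yaw 98.99 F clamp [-6.2   4.72 -1.59] gap 12.764040966783925 q [  5.   1. -15.  74.   0.  86.]
phi 217.7 cam 2.055 r 41.9 Ftan(resist) 7.53 Frad 2.02
```

Call:
servo_tool:
  increments:
    - [0.008,[-0.0007,-0.0008,0],[0,0,0]]
    - [0.008,[-0.0007,-0.0008,0],[0,0,0]]
    - [0.008,[-0.0007,-0.0008,0],[0,0,0]]
    - [0.008,[0,0,0],[0,0,0]]
    - [0.008,[0,0,0],[0,0,0]]

```text
clock: 15.35
tool_pos: [511.1, 42.1, 53.0]
orientation: [[-0.156, 0.988, 0.001], [0.988, 0.156, 0.002], [0.002, 0.001, -1.0]]
wrist_force: [1.3, 6.0, -1.0]
finger_gap: 12.9
grip_force: 30.2
```

```bash
python3 -c "
from h import *
rep(-52.1,1.1)"
```

```text
t 15.35 clamp pos [-83.1 -27.1  53. ] yaw 98.99 F clamp [-5.7   2.17 -0.98] gap 12.94310404650295 q [  5.   1. -16.  74.   0.  86.]
phi 222.3 cam 2.134 r 41.89 Ftan(resist) 5.44 Frad 2.76
```

Call:
servo_tool:
  increments:
    - [0.008,[-0.0007,-0.0007,0],[0,0,0]]
    - [0.008,[-0.0007,-0.0007,0],[0,0,0]]
    - [0.008,[-0.0007,-0.0007,0],[0,0,0]]
    - [0.008,[-0.0008,-0.0007,0],[0,0,0]]
    - [0.008,[0,0,0],[0,0,0]]

```text
clock: 15.98
tool_pos: [508.7, 38.8, 53.0]
orientation: [[-0.156, 0.988, 0.001], [0.988, 0.156, 0.002], [0.002, 0.001, -1.0]]
wrist_force: [1.2, 6.2, -0.6]
finger_gap: 13.3
grip_force: 30.2
```

```bash
python3 -c "
from h import *
rep(-52.1,1.1)"
```

```text
t 15.975 clamp pos [-80.2 -30.   53. ] yaw 98.98 F clamp [-5.94  2.08 -0.6 ] gap 13.268182606980501 q [  4.   0. -16.  74.   0.  85.]
phi 227.9 cam 2.232 r 41.87 Ftan(resist) 5.8 Frad 2.44
```

Call:
servo_tool:
  increments:
    - [0.008,[-0.0008,-0.0007,0],[0,0,0]]
    - [0.008,[-0.0008,-0.0006,0],[0,0,0]]
    - [0.008,[-0.0008,-0.0006,0],[0,0,0]]
    - [0.008,[-0.0008,-0.0006,0],[0,0,0]]
    - [0.008,[0,0,0],[0,0,0]]

```text
clock: 16.6
tool_pos: [506.6, 35.3, 53.0]
orientation: [[-0.156, 0.988, 0.001], [0.988, 0.156, 0.002], [0.002, 0.001, -1.0]]
wrist_force: [0.8, 7.8, 0.6]
finger_gap: 13.2
grip_force: 30.2
```

```bash
python3 -c "
from h import *
rep(-52.1,1.1)"
```

```text
t 16.6 clamp pos [-77.1 -32.5  53. ] yaw 98.99 F clamp [-7.55  1.94  0.63] gap 13.160592985066831 q [  4.  -0. -16.  74.   0.  85.]
phi 233.4 cam 2.328 r 41.9 Ftan(resist) 7.22 Frad 2.94
```

Call:
servo_tool:
  increments:
    - [0.008,[-0.0008,-0.0006,0],[0,0,0]]
    - [0.008,[-0.0009,-0.0006,0],[0,0,0]]
    - [0.008,[0,0,0],[0,0,0]]
    - [0.008,[0,0,0],[0,0,0]]
    - [0.008,[0,0,0],[0,0,0]]

```text
clock: 17.23
tool_pos: [505.7, 33.5, 53.0]
orientation: [[-0.156, 0.988, 0.001], [0.988, 0.156, 0.003], [0.002, 0.001, -1.0]]
wrist_force: [1.0, 7.2, -0.2]
finger_gap: 13.0
grip_force: 30.2
```

```bash
python3 -c "
from h import *
rep(-52.1,1.1)
manip.read_camera('scene');rep(-52.1,1.1);manip.read_camera('scene');rep(-52.1,1.1)"
```

```text
t 17.225 clamp pos [-75.4 -33.7  53. ] yaw 98.99 F clamp [-6.96  2.06 -0.16] gap 13.027763411765013 q [  4.  -0. -17.  74.   0.  85.]
phi 236.2 cam 2.377 r 41.87 Ftan(resist) 6.93 Frad 2.16
t 17.275 clamp pos [-75.4 -33.7  53. ] yaw 98.99 F clamp [-7.45  3.03 -0.04] gap 13.055905482632848 q [  4.  -0. -17.  74.   0.  85.]
phi 236.2 cam 2.377 r 41.86 Ftan(resist) 7.87 Frad 1.63
t 17.325 clamp pos [-75.4 -33.7  53. ] yaw 98.99 F clamp [-6.67  2.96 -0.9 ] gap 13.09670660428661 q [  4.  -0. -17.  74.   0.  85.]
phi 236.2 cam 2.376 r 41.88 Ftan(resist) 7.18 Frad 1.26
```

```bash
cat >> h.py <<'E'
def avg(cx=-52.1,cy=1.1,n=5):
    o=[]
    for i in range(n):
        s=manip.get_state();p=np.array(s["tool_pos"]);f=np.array(s["wrist_force"])
        x=(p-c0)@X-cx;y=(p-c0)@Y-cy;ph=np.arctan2(y,x);o.append([np.degrees(ph)%360,f@X*np.sin(ph)-f@Y*np.cos(ph),f@X*np.cos(ph)+f@Y*np.sin(ph),f[2]])
        if i<n-1: manip.read_camera("top")
    m=np.mean(o,0);print("t",s["clock"],"phi,Ft,Fr,Fz",m.round(2),"cam",((m[0]-100)/57.3).round(3),"Ft each",np.round([q[1] for q in o],1))
E
```

Call:
servo_tool:
  increments:
    - [0.008,[-0.0009,-0.0006,0],[0,0,0]]
    - [0.008,[-0.0009,-0.0005,0],[0,0,0]]
    - [0.008,[0,0,0],[0,0,0]]
    - [0.008,[0,0,0],[0,0,0]]
    - [0.008,[0,0,0],[0,0,0]]

```text
clock: 17.95
tool_pos: [504.9, 31.6, 53.0]
orientation: [[-0.156, 0.988, 0.001], [0.988, 0.156, 0.003], [0.003, 0.001, -1.0]]
wrist_force: [1.7, 7.3, 0.3]
finger_gap: 12.9
grip_force: 30.2
```

```bash
python3 -c "
from h import *
avg()"
```

```text
t 18.15 phi,Ft,Fr,Fz [238.98   7.68   2.03   0.46] cam 2.425 Ft each [7.4 8.1 7.  8.1 7.8]
```

Call:
servo_tool:
  increments:
    - [0.008,[-0.0009,-0.0005,0],[0,0,0]]
    - [0.008,[-0.0009,-0.0005,0],[0,0,0]]
    - [0.008,[0,0,0],[0,0,0]]
    - [0.008,[0,0,0],[0,0,0]]
    - [0.008,[0,0,0],[0,0,0]]

```text
clock: 18.77
tool_pos: [504.2, 29.8, 53.0]
orientation: [[-0.156, 0.988, 0.001], [0.988, 0.156, 0.003], [0.003, 0.001, -1.0]]
wrist_force: [0.7, 7.1, 0.3]
finger_gap: 12.5
grip_force: 30.2
```

```bash
python3 -c "
from h import *
avg()"
```

```text
t 18.975 phi,Ft,Fr,Fz [241.72   7.68   1.92   0.44] cam 2.473 Ft each [6.9 7.4 7.4 8.4 8.2]
```

Call:
servo_tool:
  increments:
    - [0.008,[-0.0009,-0.0005,0],[0,0,0]]
    - [0.008,[-0.0009,-0.0005,0],[0,0,0]]
    - [0.008,[0,0,0],[0,0,0]]
    - [0.008,[0,0,0],[0,0,0]]
    - [0.008,[0,0,0],[0,0,0]]

```text
clock: 19.6
tool_pos: [503.5, 27.9, 53.0]
orientation: [[-0.156, 0.988, 0.001], [0.988, 0.156, 0.003], [0.003, 0.001, -1.0]]
wrist_force: [1.7, 7.6, -0.6]
finger_gap: 13.0
grip_force: 30.2
```

```bash
python3 -c "
from h import *
avg()"
```

```text
t 19.8 phi,Ft,Fr,Fz [2.4446e+02 7.9600e+00 1.2400e+00 1.2000e-01] cam 2.521 Ft each [7.8 8.2 8.  7.6 8.3]
```

Call:
servo_tool:
  increments:
    - [0.008,[-0.0009,-0.0004,0],[0,0,0]]
    - [0.008,[-0.0009,-0.0004,0],[0,0,0]]
    - [0.008,[-0.0005,-0.0002,0],[0,0,0]]
    - [0.008,[0,0,0],[0,0,0]]
    - [0.008,[0,0,0],[0,0,0]]

```text
clock: 20.42
tool_pos: [502.9, 25.6, 53.0]
orientation: [[-0.157, 0.988, 0.001], [0.988, 0.157, 0.003], [0.003, 0.001, -1.0]]
wrist_force: [1.9, 9.0, 0.6]
finger_gap: 13.0
grip_force: 30.2
```

```bash
python3 -c "
from h import *
avg()"
```

```text
t 20.625 phi,Ft,Fr,Fz [2.4771e+02 9.1700e+00 2.4000e-01 1.0000e-01] cam 2.578 Ft each [9.2 9.6 9.2 9.1 8.6]
```

Call:
servo_tool:
  increments:
    - [0.008,[-0.0009,-0.0004,0],[0,0,0]]
    - [0.008,[0,0,0],[0,0,0]]
    - [0.008,[0,0,0],[0,0,0]]
    - [0.008,[0,0,0],[0,0,0]]
    - [0.008,[0,0,0],[0,0,0]]

```text
clock: 21.25
tool_pos: [502.7, 24.7, 53.0]
orientation: [[-0.157, 0.988, 0.001], [0.988, 0.157, 0.003], [0.003, 0.001, -1.0]]
wrist_force: [0.8, 9.0, -0.3]
finger_gap: 12.8
grip_force: 30.2
```

```bash
python3 -c "
from h import *
avg()"
```

```text
t 21.45 phi,Ft,Fr,Fz [2.4903e+02 9.1200e+00 4.1000e-01 1.7000e-01] cam 2.601 Ft each [9.  9.1 8.8 9.4 9.2]
```

Call:
servo_tool:
  increments:
    - [0.024,[0,0,0],[0,0,0]]
    - [0.024,[0,0,0],[0,0,0]]
    - [0.024,[0,0,0],[0,0,0]]
    - [0.024,[0,0,0],[0,0,0]]
    - [0.024,[0,0,0],[0,0,0]]

```text
clock: 22.08
tool_pos: [502.3, 23.1, 52.8]
orientation: [[-0.155, 0.988, 0.0], [0.988, 0.155, -0.0], [-0.0, -0.0, -1.0]]
wrist_force: [-0.1, 0.9, -0.8]
finger_gap: 23.7
grip_force: 0.0
```

```bash
python3 -c "
from h import *
avg()
st()
b=save('wrist','w5.png');cv2.imwrite('pics/w5c.png',cv2.resize(b[80:400,100:540,::-1],None,fx=1.7,fy=1.7))"
```

```text
t 22.275 phi,Ft,Fr,Fz [ 2.5117e+02  2.5000e-01  1.4000e-01 -2.9000e-01] cam 2.638 Ft each [ 0.9 -0.3  0.4  0.3  0.1]
t 22.275 clamp pos [-65.7 -38.6  52.7] yaw 98.94 F clamp [-0.06  0.09 -0.06] gap 24.102523564994762 q [  3.  -1. -17.  74.   0.  84.]
```

View pics/w5c.png

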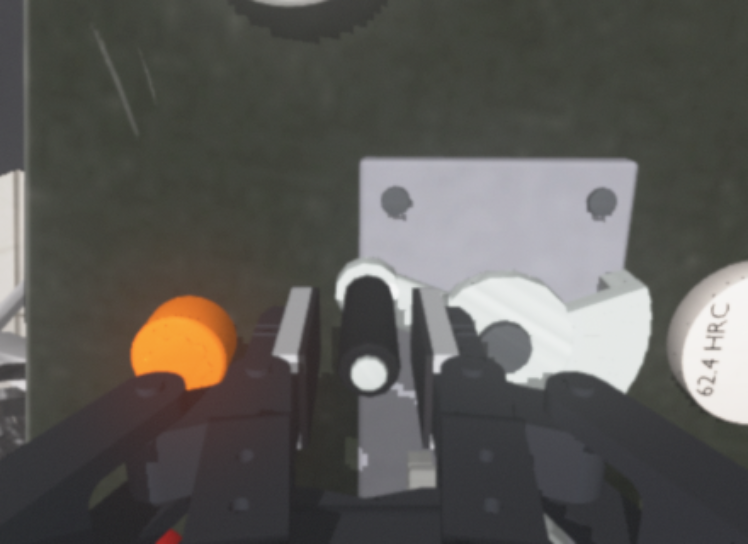

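The post (369,373) is still centred between the pads at (300..435), and the free-air bias is about 0.25 N, so the roughly 9 N reading is real. I'll regrip and feel it in slow motion.

Call:
servo_tool:
  increments:
    - [0.008,[0,0,0],[0,0,0]]
    - [0.008,[0,0,0],[0,0,0]]
    - [0.008,[0,0,0],[0,0,0]]
    - [0.008,[-0.0003,-0.0001,0],[0,0,0]]
    - [0.008,[-0.0003,-0.0001,0],[0,0,0]]

```text
clock: 22.95
tool_pos: [502.8, 23.1, 53.0]
orientation: [[-0.156, 0.988, 0.001], [0.988, 0.156, 0.001], [0.001, 0.002, -1.0]]
wrist_force: [6.5, 5.2, -2.5]
finger_gap: 12.9
grip_force: 29.6
```

```bash
python3 -c "
from h import *
rep(-50.7,1.1)"
```

```text
t 22.95 clamp pos [-65.5 -38.1  53. ] yaw 98.96 F clamp [-4.16  7.2  -2.53] gap 12.929653634328286 q [  3.  -1. -17.  74.   0.  84.]
phi 249.3 cam 2.605 r 41.92 Ftan(resist) 6.44 Frad -5.26
```

Call:
servo_tool:
  increments:
    - [0.008,[-0.0003,-0.0001,0],[0,0,0]]
    - [0.008,[-0.0003,-0.0001,0],[0,0,0]]
    - [0.008,[-0.0003,-0.0001,0],[0,0,0]]
    - [0.008,[-0.0003,-0.0001,0],[0,0,0]]
    - [0.008,[-0.0003,-0.0001,0],[0,0,0]]

```text
clock: 23.58
tool_pos: [502.7, 22.4, 53.0]
orientation: [[-0.156, 0.988, 0.002], [0.988, 0.156, 0.003], [0.003, 0.002, -1.0]]
wrist_force: [7.1, 8.9, -2.5]
finger_gap: 12.8
grip_force: 29.6
```

```bash
python3 -c "
from h import *
avg(-50.7,1.1,4)"
```

```text
t 23.725 phi,Ft,Fr,Fz [250.33   9.52  -5.25  -2.63] cam 2.624 Ft each [10.1  9.2  9.5  9.2]
```

Call:
servo_tool:
  increments:
    - [0.008,[-0.0003,-0.0001,0],[0,0,0]]
    - [0.008,[-0.0003,-0.0001,0],[0,0,0]]
    - [0.008,[-0.0003,-0.0001,0],[0,0,0]]
    - [0.008,[-0.0003,0,0],[0,0,0]]
    - [0.008,[-0.0003,0,0],[0,0,0]]

```text
clock: 24.35
tool_pos: [502.4, 21.0, 52.9]
orientation: [[-0.157, 0.988, 0.001], [0.988, 0.157, 0.003], [0.003, 0.002, -1.0]]
wrist_force: [6.4, 9.9, -2.8]
finger_gap: 13.1
grip_force: 29.6
```

```bash
python3 -c "
from h import *
avg(-50.7,1.1,4)"
```

```text
t 24.5 phi,Ft,Fr,Fz [252.25  10.47  -3.75  -1.96] cam 2.657 Ft each [10.8 10.1 10.8 10.2]
```

Call:
servo_tool:
  increments:
    - [0.03,[0,0,0],[0,0,0]]
    - [0.04,[0,0,0],[0,0,0]]
    - [0.04,[0,0,0],[0,0,0]]
    - [0.04,[0,0,-0.03],[0,0,0]]
    - [0.04,[0,0,-0.04],[0,0,0]]

```text
clock: 25.12
tool_pos: [501.0, 19.3, 122.7]
orientation: [[-0.155, 0.988, -0.002], [0.988, 0.155, -0.0], [0.0, -0.002, -1.0]]
wrist_force: [1.3, 1.1, 0.2]
finger_gap: 39.7
grip_force: 0.0
```

Call:
servo_tool:
  increments:
    - [0.04,[0,0,-0.04],[0,0,0]]
    - [0.04,[0,0,-0.03],[0,0,0]]
    - [0.04,[0,-0.05,0],[0,0,0]]
    - [0.04,[0,-0.05,0],[0,0,0]]
    - [0.04,[0,0,0],[0,0,0]]

```text
clock: 25.75
tool_pos: [401.0, 3.5, 193.4]
orientation: [[-0.155, 0.988, 0.001], [0.988, 0.155, -0.0], [-0.0, 0.001, -1.0]]
wrist_force: [1.4, -0.6, 0.3]
finger_gap: 39.9
grip_force: 0.0
```

```bash
python3 -c "
from h import *
st()
b=save('top','t9.png');cv2.imwrite('pics/t9c.png',cv2.resize(b[130:300,170:380,::-1],None,fx=3.5,fy=3.5,interpolation=cv2.INTER_CUBIC))"
```

```text
t 25.75 clamp pos [ -61.4 -141.8  193.4] yaw 98.9 F clamp [0.82 1.3  0.27] gap 39.9180356648526 q [  1. -16. -15.  91.  -0.  82.]
```

View pics/t9c.png

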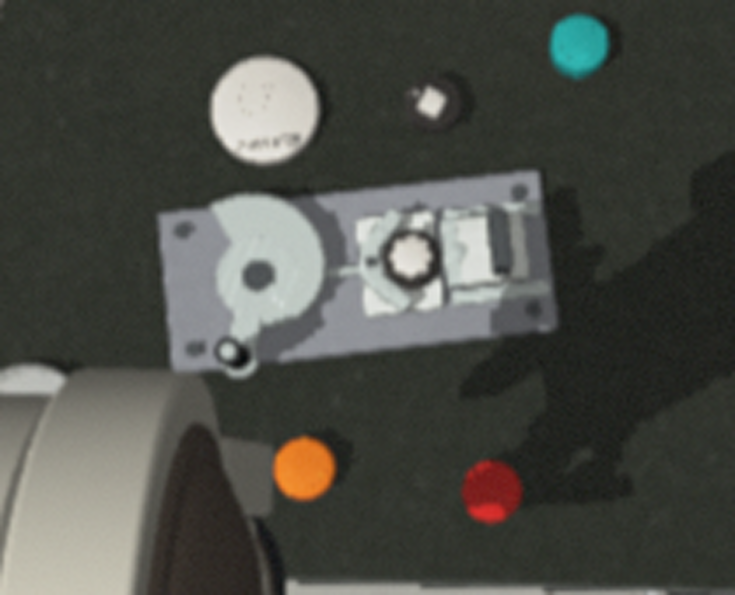

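The jaw, with its tab at (500,240), is up against the specimen at (410,257). The cam's hook holds the pin and the post is at (230,350). The test block and the spare specimen haven't moved, and the gripper is clear. I'm handing in.

```bash
python3 -c "
from h import *
print(manip.hand_in())"
```

```text
the job is handed in; nothing more can be done
None
```

I clamped the specimen and handed the job in; no verdict came back. The jaw is seated, the cam stands at about 2.66 rad and resisted with about 10.5 N when I let go, the neighbouring pieces have not moved, and the gripper is clear.

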